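Sort the swapped clock parts back into their own trays

TASK

The three brass clock parts have been left in each other's wooden trays: swap them so that the round barrel stands in the middle of the round dish, the square movement in the middle of the square tray, and the long bridge in the middle of the oblong tray, lying lengthwise. The dark-topped round block is free for setting a part down on the way. Keep every part upright the whole time, never set one on the bare bench, and leave the loupe and the oil bottle standing where they are.

Things in the scene. Friction and masses are not known exactly. Their poses are not given: they have to be found in the camera images.
- barrel: Loose brass spring barrel, upright: a toothed wheel of 57 mm diameter and 6 mm height at the bottom, above it a plain drum of 40 mm diameter up to 36 mm height, and a thin steel arbor (7 mm) in the middle up to 46 mm. About 0.25 kg. Origin: centre of its underside; z up. At the start it stands in a tray that is not its own. It belongs in the round dish.
- movement: Loose square clock movement: two square brass plates, 44 x 44 mm and 4 mm thick, one above the other, joined by four pillars with wheels between; 36 mm high in all (screw heads 1 mm more). About 0.2 kg. Origin: centre of its underside; x and y along its sides, z up. At the start it stands in a tray that is not its own. It belongs in the square tray.
- bridge: Loose long brass bridge: a bar 72 mm long (x) and 18 mm wide (y) with rounded ends, its top 24 mm above its underside; the bar is 12 mm thick and stands on a round foot of 18 mm at each end, open below the middle. About 0.12 kg. Origin: centre of its underside, midway between the feet; x along its length, z up. At the start it stands in a tray that is not its own. It belongs in the oblong tray.
- round_dish: Round wooden dish, 112 mm outside and 100 mm inside diameter, fixed to the bench. Floor 12 mm above the bench, rim 6 mm wide and 6 mm above that floor (18 mm above the bench). Origin: centre of its underside, at bench height; z up.
- square_tray: Square wooden tray, 112 x 112 mm outside and 100 x 100 mm inside, fixed to the bench. Floor 12 mm above the bench, rim 6 mm wide and 6 mm above that floor (18 mm above the bench). Origin: centre of its underside, at bench height; z up. x and y along its sides.
- oblong_tray: Oblong wooden tray, 142 mm long (x) and 92 mm wide (y) outside, 130 x 80 mm inside, fixed to the bench. Floor 12 mm above the bench, rim 6 mm wide and 6 mm above that floor (18 mm above the bench). Origin: centre of its underside, at bench height; z up. x along its length.
- block: Low round wooden engraver's block of 104 mm diameter with a flat dark pad of 94 mm diameter on top and no rim, fixed to the bench, empty at the start. Its top is 12 mm above the bench. Origin: centre of its underside, at bench height.
- loupe: Black eye loupe standing on the bench as a bystander, 38 mm wide at its foot, 30 mm high, loose. Origin: centre of its underside.
- oil_bottle: Small amber oil bottle with a black cap standing on the bench as a bystander, 28 mm diameter, 55 mm high, loose. Origin: centre of its underside.
Mind the look-alikes: they are no part of the job. Leave any blue, green or pink look-alike of the barrel alone.

How it is judged:
By the outcome, as a careful person would: the job done as asked, in the order asked, and still so for the second after the job is handed in, with the robot touching nothing.
It also fails if it takes over 109 s, if anything falls off the work surface, if the arm or the gripper's body presses on something with over 40 N, if the wrist force passes 120 N, or if a joint passes its speed limit or range.

ROBOT

A 6-joint arm with a two-finger parallel gripper is mounted at the origin on the work surface. World frame = base frame: x ahead of the robot, y to its left, z up, the work surface at z = 0. Lengths are in m, angles in rad, forces in N, time in s.
With the tool pointing down it reaches from about 0.35 to 0.875 m from the base axis. Payload 4.2 kg.
Tool frame: the origin (TCP) lies on the centre line of the jaws, within the pads' length; the fingertips stand 17 mm ahead of it and the grasp point (between the pads) lies 2 mm behind it; z points along the fingers, y is the line along which they close (so a half turn about z gives the same grasp; the last joint's range is limited). The gripper opens to 85 mm and grips with 20 to 120 N. Pads are 22 mm wide; open, the fingers measure 114 mm over their backs; the gripper's body (76 mm by 85 mm) begins 54 mm behind the grasp point. The pads swing forward as they close: fully open they stand 13 mm farther back than shut.
Start: joints at [1.464, 0.385, 0.008, 0, -1.194, -0.259], TCP at [0.224, 0.584, 0.248] pointing down, gripper open.
Joint ranges: [-3.14, 3.14], [-1.21, 2.06], [-1.07, 1.41], [-3.16, 2.05], [-2.99, -0.16], [-3.1, 3.1]. Speed limits (rad/s): [2.79, 2.79, 3.14, 3.14, 3.14, 3.14].

INTERFACE

Orientations are given as a rotation vector (axis times angle).
In Python, from cell import bot gives the robot as it stands.
- The arm moves only by the tool play_rows, never from a script. Its arguments are lists of equal length, an entry for each row: "delta_pos": the shift along the tool's x, y, z in parts of the range, where 1.0 means 0.6 m, a list of three; "dr": the turn, a rotation vector about the tool's x, y, z in fractions of the full range, 1 being pi rad, a list of three. In form: {"delta_pos": [[tx, ty, tz], ...], "dr": [[rx, ry, rz], ...]}. A call has 1 to 20 rows; each row is the pose to reach, as a shift and turn from the pose commanded when the call began, along the tool's axes at that moment; what a row does not reach only later rows make up. A row lasts 1/8 s, in which the tool goes at most 62.5 mm and 10.7 degrees, less where a joint would pass 70% of its speed; a pose out of reach is approached as far as the arm can. Shift and turn numbers lie between -1 and 1, and a call with a number outside is refused. A call with a gripper value outside its range is refused whole. "jaw" is the finger opening in m, from 0 to 0.0854, set as the call begins (left out, the last holds). The fingers move at their own pace and stop on an object; "force" is the grip in N (left out, the last holds). Time passes only in rows, so rows that repeat a pose let the fingers close. It gives the time, the measured TCP pose, the force, the opening and the grip force at its end, in the units of the state.
- bot.sense(): the state, without advancing time (a new reading comes with each control period).
- bot.read_camera(name): name is "scene" or "top"; returns a dict with "img" (384x512x3 uint8, blue, green, red), "mtx" (3x3 intrinsics, pixels), "R" (3x3) and "t" (3): a world point X has camera coordinates R X + t. Camera axes: x right, y down, z forward; pixel columns grow to the right and rows downward; lengths in m; the calibration is good to about 2 mm. A picture is of the moment at which its call begins. There is no depth.
- bot.close_job(): hands the job in; it is judged then, once.
Trained networks look in a picture, given as the dict that the camera call returned (one of the last four; its "shot" number tells which), for a name from the list of things; names that differ only in an ending like _2 or _b are one class to them, and where a whole thing is asked for, a point or a joint stands for the part that bears it (a point fixed in the world has none). Each returns a list of dicts, best first, with "conf" (0 to 1); they miss things now and then, are a little off and sometimes report something else, mostly with a low value. They report only what shows in the picture. A call takes as long as a camera call. They do not tell look-alikes from the thing itself.
- bot.search_frame(picture, target): "rect" ([left, top, right, bottom] in pixels, round what is visible of it).
- bot.regions_of(picture, target): "region" (384x512 bool, what is visible of it) and "rect" ([left, top, right, bottom] in pixels, round what is visible of it).
- bot.mark_of(picture, target): "at" ([column, row] in pixels: a listed point, or the origin of a listed thing).
The state is a dict: "time": time; "q": joint angles; "joint_velocities": joint speeds; "effort": joint torques, N m; "eef_pos": TCP position; "ee_rot": TCP orientation; "force": force on the tool from outside, world axes, zero at the start; "moment": the same for the moment, N m; "grip_width": opening from 0.0 (shut) to 1.0 (fully open); "finger_force": force on a finger pad.
Only numpy, scipy, OpenCV 4.12 (cv2) and the standard library are available. Lean on these libraries where they do the work, as an engineer would, in place of code of your own. Each camera call takes 0.05 s, during which the arm holds its last target. There are 200 camera calls.

## Working session

There is one attempt and no reset: what is moved stays moved. The work goes in short steps, Python scripts to look and compute and a tool call to move; the robot and the scene stay as the last step left them, time stands still between calls to the robot, and variables do not carry over. Pictures are saved under pics/ and viewed, at most 14 in all, crops included, and the job is handed in when it is done.

Besides the shell and the picture viewer there is one more tool, called after ">>>" by a JSON object that holds its "name" and its "arguments". play_rows: Moves the arm, as the interface text tells. Its arguments: {"type":"object","properties":{"delta_pos":{"type":"array"},"dr":{"type":"array"},"jaw":{"type":"number"},"force":{"type":"number"}},"required":["delta_pos","dr"]}

```bash
ls; mkdir -p pics
cat > h.py <<'E'
import numpy as np, cv2
from cell import bot
from scipy.spatial.transform import Rotation as Rn
def ray(p,uv,z):
    K,R,t=map(np.array,(p["mtx"],p["R"],p["t"])); t=t.ravel()
    d=R.T@np.linalg.solve(K,[uv[0],uv[1],1.]); c=-R.T@t
    return c+d*(z-c[2])/d[2]
def proj(p,X):
    x=np.array(p["mtx"])@(np.array(p["R"])@np.array(X)+np.array(p["t"]).ravel()); return x[:2]/x[2]
E
python3 - <<'E'
from h import *
Z=dict(barrel=.012,movement=.012,bridge=.012,round_dish=0,square_tray=0,oblong_tray=0,block=0,loupe=0,oil_bottle=0)
ims=[]
for c in("top","scene"):
    p=bot.read_camera(c); cv2.imwrite(f"pics/{c}0.png",p["img"])
    for n,z in Z.items():
        for m in bot.mark_of(p,n)[:4]: print(c,n,round(m["conf"],2),np.round(m["at"]),np.round(ray(p,m["at"],z)[:2],4))
s=bot.sense();print(s)
E
```

```text
pics
top barrel 0.96 [299. 155.] [ 0.6259 -0.1206]
top barrel 0.68 [365. 170.] [ 0.5972 -0.2663]
top barrel 0.59 [417. 180.] [ 0.5785 -0.3802]
top barrel 0.58 [309. 217.] [ 0.4909 -0.1448]
top movement 0.61 [365. 233.] [ 0.4586 -0.2675]
top bridge 0.58 [201. 158.] [0.6137 0.096 ]
top round_dish 0.67 [204. 153.] [0.6256 0.0898]
top square_tray 0.73 [297. 155.] [ 0.6282 -0.1178]
top square_tray 0.49 [204. 156.] [0.6192 0.0907]
top oblong_tray 0.77 [364. 231.] [ 0.4634 -0.2664]
top oblong_tray 0.21 [217. 231.] [0.4535 0.0553]
top block 0.71 [129. 233.] [0.4449 0.2475]
top block 0.53 [200. 154.] [0.6235 0.098 ]
top block 0.46 [300. 155.] [ 0.6274 -0.1241]
top loupe 0.65 [218. 233.] [0.4492 0.0518]
top oil_bottle 0.45 [268. 230.] [ 0.4581 -0.0577]
scene barrel 0.89 [170. 204.] [ 0.6278 -0.2483]
scene barrel 0.87 [141. 190.] [ 0.6014 -0.3595]
scene barrel 0.62 [229. 191.] [ 0.5092 -0.1316]
scene barrel 0.58 [212. 214.] [ 0.6269 -0.1252]
scene bridge 0.68 [292. 231.] [0.6183 0.0868]
scene bridge 0.15 [257. 188.] [ 0.464  -0.0645]
scene round_dish 0.71 [294. 238.] [0.6265 0.0941]
scene squar
[... 336 characters left out ...]
622]
{'time': 1.0, 'q': array([ 1.46363035e+00,  3.84654851e-01,  7.88360952e-03, -1.89469029e-05,
       -1.19399771e+00, -2.58580849e-01]), 'joint_velocities': array([-1.29429227e-05, -1.32480526e-03,  1.09739586e-03,  2.32601889e-05,
        3.65650930e-04,  1.42610176e-03]), 'effort': array([ 4.32320012e-04, -3.92095041e+01,  1.88619000e+01,  4.19047102e+00,
       -4.28219919e-04,  3.79688473e-06]), 'eef_pos': array([0.22350342, 0.58363511, 0.24833011]), 'ee_rot': array([-3.08917972e+00,  5.71322954e-01,  3.08466146e-05]), 'force': array([ 0.05741235, -0.23857517, -0.63159933]), 'moment': array([0.06119956, 0.0197999 , 0.02240399]), 'finger_force': 0.0, 'grip_width': 0.9997567828564317}
```

Run:
```python
import cv2
t=cv2.imread("pics/top0.png");cv2.imwrite("pics/top_c.png",cv2.resize(t[110:280,80:450],None,fx=2.16,fy=2.16,interpolation=cv2.INTER_CUBIC))
t=cv2.imread("pics/scene0.png");cv2.imwrite("pics/scene_c.png",cv2.resize(t[130:290,110:450],None,fx=2.3,fy=2.3,interpolation=cv2.INTER_CUBIC))
```

```text
(no output)
```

View pics/top_c.png

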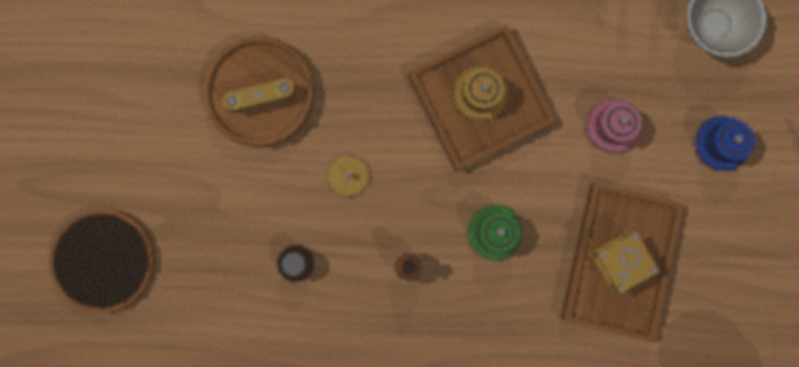

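View pics/scene_c.png

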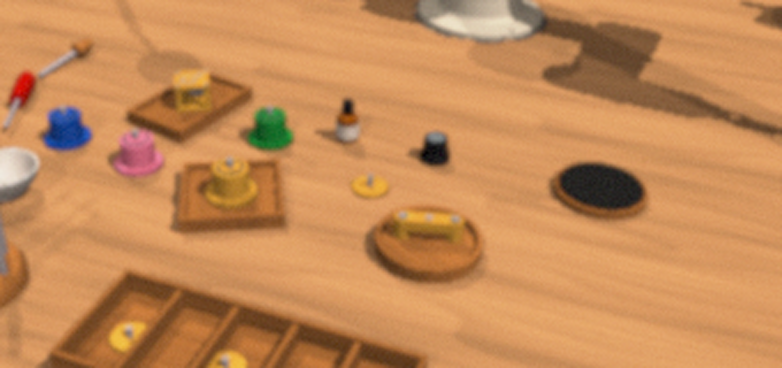

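The top crop shows the dish with the bridge at full-frame pixel (201,154), the square tray with the brass barrel at (299,155), the oblong tray with the movement at (365,232), and the empty block at (128,230). The scene crop agrees.

Things that could be taken for the barrel: brass (299,155), pink (365,170), blue (417,180), green (309,217). There is also a flat brass wheel lying on the bench at (241,191). I choose the brass one in the square tray, because the coloured ones are look-alikes.

Next I fit the poses from the masks.

```bash
cat >> h.py <<'E'
from scipy.optimize import minimize
def cyl(r,z0,z1,n=40):
    a=np.arange(n)*2*np.pi/n; return np.array([[r*np.cos(b),r*np.sin(b),z] for z in(z0,z1) for b in a])
def box(x,y,z0,z1): return np.array([[i*x/2,j*y/2,z] for z in(z0,z1) for i in(-1,1) for j in(-1,1)])
br=np.vstack([cyl(.009,0,.024)+[s*.027,0,0] for s in(-1,1)])
M=dict(barrel=[cyl(.0285,0,.006),cyl(.020,0,.036),cyl(.0035,.03,.046)],movement=[box(.044,.044,0,.036)],bridge=[br],
 round_dish=[cyl(.056,0,.018)],square_tray=[box(.112,.112,0,.018)],oblong_tray=[box(.142,.092,0,.018)],block=[cyl(.052,0,.012)],
 loupe=[cyl(.019,0,.03)],oil_bottle=[cyl(.014,0,.055)])
S=6
def render(p,n,x,y,a,z):
    # soft mask around object, supersampled
    m=np.zeros((384*2,512*2),np.uint8)
    R=Rn.from_euler('z',a).as_matrix()
    for h in M[n]:
        q=np.array([proj(p,R@v+[x,y,z]) for v in h])
        q=((q+.5)*2-.5)*256
        cv2.fillPoly(m,[cv2.convexHull(np.round(q).astype(np.int32).reshape(-1,1,2))],255,cv2.LINE_AA,8)
    return cv2.resize(m,(512,384),interpolation=cv2.INTER_AREA)/255.
def mask(p,n,xy,z,hull):
    c=proj(p,[xy[0],xy[1],z+.01]); best=None
    for r in bot.regions_of(p,n):
        b=r["rect"]; d=np.hypot((b[0]+b[2])/2-c[0],(b[1]+b[3])/2-c[1])
        if d<15 and r["conf"]>.1 and (best is None): best=r
    if best is None: return None
    m=best["region"].astype(np.uint8)
    if hull:
        ct=np.vstack(cv2.findContours(m,0,2)[0]); cv2.fillPoly(m,[cv2.convexHull(ct)],1)
    return m.astype(float)
def fit(ms,n,xy,a0s,z):
    """ms: list of (p,mask)"""
    def f(v):
        s=0
        for p,m in ms:
            r=render(p,n,v[0],v[1],v[2]*10,z); s+=1-np.minimum(r,m).sum()/np.maximum(r,m).sum()
        return s/len(ms)
    o=[minimize(f,[*xy,a/10],method='Nelder-Mead',options=dict(initial_simplex=[[xy[0]+i,xy[1]+j,a/10+k] for i,j,k in((0,0,0),(.008,0,0),(0,.008,0),(.003,.003,.02))],xatol=1e-4,fatol=1e-4,maxfev=120)) for a in a0s]
    b=min(o,key=lambda r:r.fun); return b.x[0],b.x[1],b.x[2]*10,b.fun
E
cat > a.py <<'E'
from h import *
G=dict(barrel=(.626,-.122,.012,[0]),movement=(.459,-.267,.012,[0,.5,1.]),bridge=(.615,.092,.012,[1.3,1.8]),round_dish=(.626,.092,0,[0]),
 square_tray=(.626,-.125,0,[.3,.6,1.]),oblong_tray=(.463,-.267,0,[0.2,-.2]),block=(.445,.25,0,[0]),loupe=(.449,.055,0,[0]),oil_bottle=(.458,-.06,0,[0]))
P=[bot.read_camera(c) for c in("top","scene")]
for n,(x,y,z,A) in G.items():
    ms=[(p,m) for p in P if (m:=mask(p,n,(x,y),z,n!="barrel")) is not None]
    L=[ms] if len(ms)<2 else [ms,ms[:1],ms[1:]]
    for l in L: print(n,len(l),np.round(fit(l,n,(x,y),A,z),4))
E
time python3 a.py
```

```text
barrel 2 [ 0.6306 -0.127   0.2117  0.1522]
barrel 1 [ 0.6328 -0.1277  0.0554  0.1086]
barrel 1 [ 0.6261 -0.1303 -0.3095  0.1784]
movement 2 [ 0.4631 -0.2695  0.5487  0.1687]
movement 1 [ 0.4642 -0.2692  0.5376  0.0954]
movement 1 [ 0.4541 -0.2724  0.5518  0.1811]
bridge 2 [0.6205 0.096  1.8483 0.1183]
bridge 1 [0.6209 0.0963 1.8471 0.0763]
bridge 1 [0.6165 0.095  1.8599 0.0633]
round_dish 2 [0.6261 0.0982 0.0425 0.0424]
round_dish 1 [0.6267 0.098  0.1413 0.0288]
round_dish 1 [0.6249 0.0987 0.0882 0.0503]
square_tray 2 [ 0.6263 -0.1287  0.4829  0.0388]
square_tray 1 [ 0.6271 -0.1285  0.486   0.0264]
square_tray 1 [ 0.624  -0.13    0.4798  0.0359]
oblong_tray 2 [ 0.4625 -0.2735 -0.2123  0.0748]
oblong_tray 1 [ 0.4637 -0.2732 -0.2152  0.0362]
oblong_tray 1 [ 0.4588 -0.2737 -0.2164  0.0896]
block 2 [0.4508 0.2507 0.157  0.062 ]
block 1 [0.451  0.2511 0.0931 0.0654]
block 1 [0.452  0.2504 0.1113 0.0582]
loupe 2 [0.4518 0.055  0.0587 0.2125]
loupe 1 [0.454  0.0534 0.0612 0.2435]
loupe 1 [0.4512 0.056  0.0516 0.1773]
oil_bottle 2 [ 0.4546 -0.0577 -0.0347  0.198 ]
oil_bottle 1 [ 0.4546 -0.0578  0.0866  0.1139]
oil_bottle 1 [ 0.4577 -0.0566  0.0349  0.2788]
real	0m23.883s
user	0m18.705s
sys	0m19.608s
```

Run:
```python
import cv2
t=cv2.imread("pics/top0.png");cv2.imwrite("pics/barrel_c.png",cv2.resize(t[120:260,260:440],None,fx=4.2,fy=4.2,interpolation=cv2.INTER_CUBIC))
```

```text
(no output)
```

View pics/barrel_c.png

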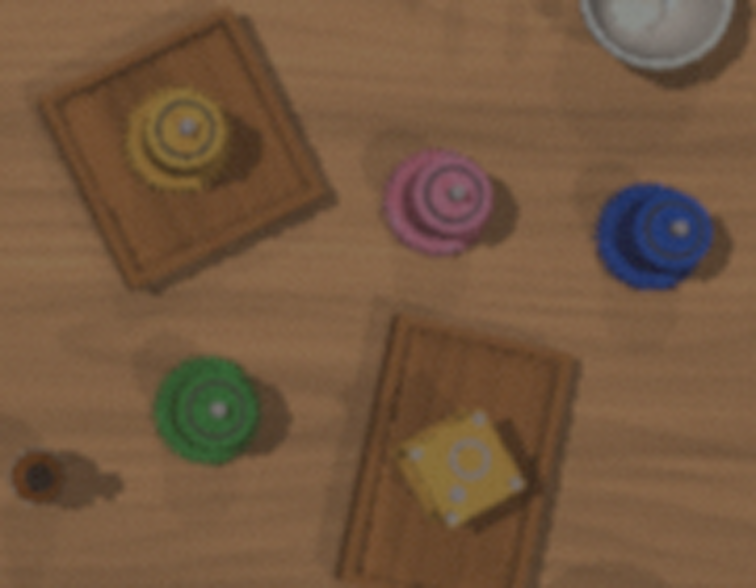

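The crop confirms the brass barrel in the square tray at crop pixel (180,135), with the square movement in the oblong tray at (462,467). My order is bridge to block, barrel to dish, movement to square tray, then bridge to oblong tray.

```bash
cat > d.py <<'E'
# usage: d.py x y z yawOfToolY(mod pi)  -> tool-frame delta
import sys
from h import *
s=bot.sense(); R=Rn.from_rotvec(s["ee_rot"]).as_matrix(); p=np.array(s["eef_pos"])
x,y,z,a=map(float,sys.argv[1:5])
d=R.T@(np.array([x,y,z])-p)
cur=np.arctan2(R[1,1],R[0,1]); q=s["q"]
for k in(-1,0,1,2):
    da=a+k*np.pi-cur; da=(da+2*np.pi)%(4*np.pi)-2*np.pi   # world turn; tool z down => -da
    q6=q[5]+ (np.arctan2(y,x)-q[0]) - da
    if abs(q6)<3: print("delta",np.round(d,4),"rz",round(-da,3),"q6~",round(q6,2), round(q[5]+(-da)-(np.arctan2(y,x)-q[0]),2))
print("p",np.round(p,4),"tilt",np.round(R[:,2],4),"toolY",round(cur,3),"q6",round(q[5],3),"t",s["time"],"grip",round(s["grip_width"]*85.4,1))
E
python3 d.py .6205 .096 .15 $(python3 -c "print(1.848+1.5708)")
```

```text
delta [0.5452 0.3134 0.0983] rz 4.069 q6~ 2.5 5.12
delta [0.5452 0.3134 0.0983] rz 0.928 q6~ -0.64 1.98
p [0.2235 0.5836 0.2483] tilt [-0. -0. -1.] toolY -1.937 q6 -0.259 t 2.0 grip 85.3
```

```bash
sed -i 's/^    q6=.*/    q6=q[5]+da-(np.arctan2(y,x)-q[0])/; s/, round(q\[5\]+(-da).*2))$/)/' d.py; sed -n 8,13p d.py
```

```text
for k in(-1,0,1,2):
    da=a+k*np.pi-cur; da=(da+2*np.pi)%(4*np.pi)-2*np.pi   # world turn; tool z down => -da
    q6=q[5]+da-(np.arctan2(y,x)-q[0])
    if abs(q6)<3: print("delta",np.round(d,4),"rz",round(-da,3),"q6~",round(q6,2))
print("p",np.round(p,4),"tilt",np.round(R[:,2],4),"toolY",round(cur,3),"q6",round(q[5],3),"t",s["time"],"grip",round(s["grip_width"]*85.4,1))
```

Units first: shifts go in shares of 0.6 m and turns go in shares of pi rad. So 0.545 m / 0.6 = 0.9083, 0.313 m / 0.6 = 0.5217, 0.928 rad / 3.1416 = 0.2954.

>>> {"name": "play_rows", "arguments": {"delta_pos": [[0.9083, 0.5217, 0.1633], [0.9083, 0.5217, 0.1633], [0.9083, 0.5217, 0.1633], [0.9083, 0.5217, 0.1633], [0.9083, 0.5217, 0.1633], [0.9083, 0.5217, 0.1633], [0.9083, 0.5217, 0.1633], [0.9083, 0.5217, 0.1633], [0.9083, 0.5217, 0.1633], [0.9083, 0.5217, 0.1633], [0.9083, 0.5217, 0.1633], [0.9083, 0.5217, 0.1633], [0.9083, 0.5217, 0.1633], [0.9083, 0.5217, 0.1633]], "dr": [[0, 0, 0.2954], [0, 0, 0.2954], [0, 0, 0.2954], [0, 0, 0.2954], [0, 0, 0.2954], [0, 0, 0.2954], [0, 0, 0.2954], [0, 0, 0.2954], [0, 0, 0.2954], [0, 0, 0.2954], [0, 0, 0.2954], [0, 0, 0.2954], [0, 0, 0.2954], [0, 0, 0.2954]], "jaw": 0.045, "force": 50}}

```text
time: 3.75
eef_pos: [0.62, 0.0979, 0.151]
ee_rot: [-2.508, 1.89, -0.001]
force: [-0.0, 0.5, 0.2]
grip_width: 0.524
finger_force: 0.0
```

Converted, 0.09 m / 0.6 = 0.15, 0.05 m / 0.6 = 0.0833.

>>> {"name": "play_rows", "arguments": {"delta_pos": [[0, 0, 0.0833], [0, 0, 0.15], [0, 0, 0.15]], "dr": [[0, 0, 0], [0, 0, 0], [0, 0, 0]]}}

```text
time: 4.12
eef_pos: [0.618, 0.0966, 0.0576]
ee_rot: [2.503, -1.888, -0.006]
force: [-0.2, -0.5, -0.1]
grip_width: 0.53
finger_force: 0.0
```

```bash
python3 d.py .6205 .096 .04 3.4188
python3 - <<'E'
from h import *
p=bot.read_camera("scene");u=proj(p,[.62,.096,.04]).astype(int)
a=p["img"][u[1]-45:u[1]+35,u[0]-45:u[0]+45]
q=bot.read_camera("top");u=proj(q,[.62,.096,.04]).astype(int)
b=q["img"][u[1]-40:u[1]+40,u[0]-45:u[0]+45]
cv2.imwrite("pics/br1.png",cv2.resize(np.hstack([a,b]),None,fx=4.4,fy=4.4,interpolation=cv2.INTER_CUBIC))
E
```

```text
delta [ 0.0012 -0.0024  0.0176] rz 0.001 q6~ 0.12
p [0.618  0.0966 0.0576] tilt [-0.0066 -0.0024 -1.    ] toolY -2.863 q6 -0.135 t 4.125 grip 45.2
```

View pics/br1.png

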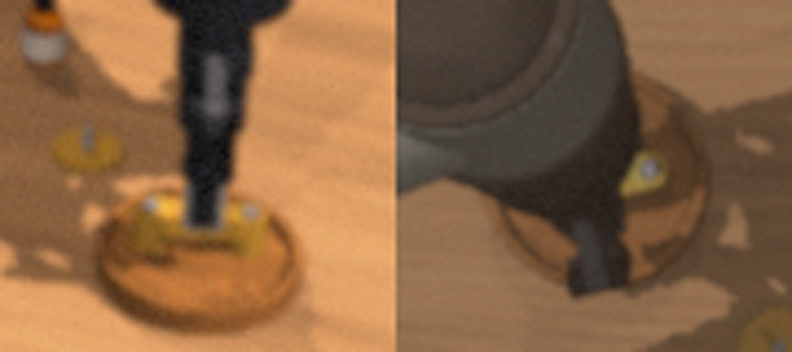

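The scene crop shows the fingers straddling the bridge near mid-length, around (205,215). I descend and close.

Converted, 0.02 m / 0.6 = 0.0333.

>>> {"name": "play_rows", "arguments": {"delta_pos": [[0, 0, 0.0333], [0, 0, 0.0333], [0, 0, 0.0333]], "dr": [[0, 0, 0], [0, 0, 0], [0, 0, 0]]}}

```text
time: 4.6
eef_pos: [0.6217, 0.0969, 0.0424]
ee_rot: [-2.505, 1.891, -0.003]
force: [0.2, 0.4, 0.1]
grip_width: 0.525
finger_force: 0.0
```

>>> {"name": "play_rows", "arguments": {"delta_pos": [[0, 0, 0], [0, 0, 0], [0, 0, 0], [0, 0, 0], [0, 0, 0], [0, 0, 0]], "dr": [[0, 0, 0], [0, 0, 0], [0, 0, 0], [0, 0, 0], [0, 0, 0], [0, 0, 0]], "jaw": 0.005, "force": 40}}

```text
time: 5.35
eef_pos: [0.6211, 0.0966, 0.0415]
ee_rot: [-2.506, 1.892, -0.002]
force: [-1.1, 1.1, 5.7]
grip_width: 0.198
finger_force: 40.7
```

Converted, -0.09 m / 0.6 = -0.15, -0.05 m / 0.6 = -0.0833.

>>> {"name": "play_rows", "arguments": {"delta_pos": [[0, 0, -0.0333], [0, 0, -0.0833], [0, 0, -0.15], [0, 0, -0.15]], "dr": [[0, 0, 0], [0, 0, 0], [0, 0, 0], [0, 0, 0]]}}

```text
time: 5.85
eef_pos: [0.6225, 0.097, 0.1337]
ee_rot: [-2.502, 1.889, -0.007]
force: [0.6, 0.7, -0.9]
grip_width: 0.192
finger_force: 39.9
```

```bash
python3 d.py .4508 .2507 .13 3.75
python3 - <<'E'
from h import *
p=bot.read_camera("scene");u=proj(p,[.62,.096,.1]).astype(int)
a=p["img"][u[1]-45:u[1]+45,u[0]-45:u[0]+45]
cv2.imwrite("pics/br2.png",cv2.resize(a,None,fx=5,fy=5,interpolation=cv2.INTER_CUBIC))
E
```

```text
delta [-0.1948  0.1231  0.0029] rz -0.331 q6~ 0.1
p [0.6225 0.097  0.1337] tilt [ 0.007   0.0023 -1.    ] toolY -2.864 q6 -0.134 t 5.85 grip 16.4
```

View pics/br2.png

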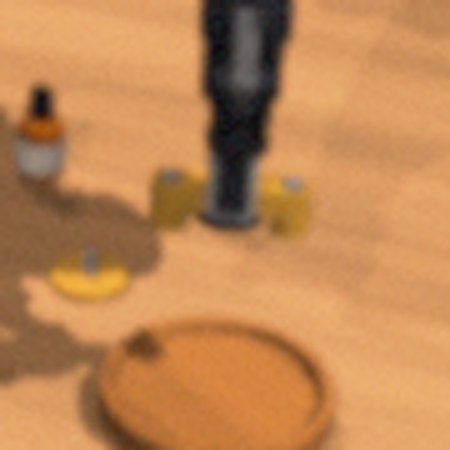

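Bridge held level. Now I carry it to the block.

Converted, -0.194 m / 0.6 = -0.3233, 0.09 m / 0.6 = 0.15, -0.25 rad / 3.1416 = -0.0796.

>>> {"name": "play_rows", "arguments": {"delta_pos": [[-0.0333, 0.0217, 0], [-0.1, 0.0633, 0], [-0.1667, 0.105, 0], [-0.2333, 0.1467, 0], [-0.2917, 0.185, 0], [-0.3233, 0.205, 0], [-0.3233, 0.205, 0], [-0.3233, 0.205, 0], [-0.3233, 0.205, 0.05], [-0.3233, 0.205, 0.1], [-0.3233, 0.205, 0.1333], [-0.3233, 0.205, 0.1417], [-0.3233, 0.205, 0.1483], [-0.3233, 0.205, 0.15], [-0.3233, 0.205, 0.15]], "dr": [[0, 0, -0.0159], [0, 0, -0.035], [0, 0, -0.0573], [0, 0, -0.0796], [0, 0, -0.0955], [0, 0, -0.1054], [0, 0, -0.1054], [0, 0, -0.1054], [0, 0, -0.1054], [0, 0, -0.1054], [0, 0, -0.1054], [0, 0, -0.1054], [0, 0, -0.1054], [0, 0, -0.1054], [0, 0, -0.1054]]}}

```text
time: 7.78
eef_pos: [0.4498, 0.2493, 0.0415]
ee_rot: [-2.784, 1.454, -0.001]
force: [-0.1, -3.5, 4.7]
grip_width: 0.194
finger_force: 40.5
```

Converted, -0.1 m / 0.6 = -0.1667, -0.08 m / 0.6 = -0.1333.

>>> {"name": "play_rows", "arguments": {"delta_pos": [[0, 0, 0], [0, 0, 0], [0, 0, 0], [0, 0, -0.0333], [0, 0, -0.1333], [0, 0, -0.1667], [0, 0, -0.1667]], "dr": [[0, 0, 0], [0, 0, 0], [0, 0, 0], [0, 0, 0], [0, 0, 0], [0, 0, 0], [0, 0, 0]], "jaw": 0.045}}

```text
time: 8.65
eef_pos: [0.4498, 0.2503, 0.1421]
ee_rot: [-2.781, 1.452, -0.002]
force: [-0.1, 0.4, -1.0]
grip_width: 0.529
finger_force: 0.0
```

```bash
for a in 0 .7 1.2 ; do python3 d.py .6306 -.127 .14 $a;done
```

```text
delta [0.4129 0.0673 0.0014] rz 0.608 q6~ 0.2
delta [0.4129 0.0673 0.0014] rz 3.75 q6~ -2.94
p [0.4498 0.2503 0.1421] tilt [ 0.0032  0.0034 -1.    ] toolY -2.533 q6 -0.215 t 8.65 grip 45.2
delta [0.4129 0.0673 0.0014] rz -0.092 q6~ 0.9
delta [0.4129 0.0673 0.0014] rz 3.05 q6~ -2.24
p [0.4498 0.2503 0.1421] tilt [ 0.0032  0.0034 -1.    ] toolY -2.533 q6 -0.215 t 8.65 grip 45.2
delta [0.4129 0.0673 0.0014] rz -0.592 q6~ 1.4
delta [0.4129 0.0673 0.0014] rz 2.55 q6~ -1.74
p [0.4498 0.2503 0.1421] tilt [ 0.0032  0.0034 -1.    ] toolY -2.533 q6 -0.215 t 8.65 grip 45.2
```

Converted, 0.413 m / 0.6 = 0.6883, 0.06 m / 0.6 = 0.1, 0.608 rad / 3.1416 = 0.1935.

>>> {"name": "play_rows", "arguments": {"delta_pos": [[0.6883, 0.1117, 0], [0.6883, 0.1117, 0], [0.6883, 0.1117, 0], [0.6883, 0.1117, 0], [0.6883, 0.1117, 0], [0.6883, 0.1117, 0], [0.6883, 0.1117, 0], [0.6883, 0.1117, 0], [0.6883, 0.1117, 0], [0.6883, 0.1117, 0], [0.6883, 0.1117, 0.05], [0.6883, 0.1117, 0.1], [0.6883, 0.1117, 0.1]], "dr": [[0, 0, 0.1935], [0, 0, 0.1935], [0, 0, 0.1935], [0, 0, 0.1935], [0, 0, 0.1935], [0, 0, 0.1935], [0, 0, 0.1935], [0, 0, 0.1935], [0, 0, 0.1935], [0, 0, 0.1935], [0, 0, 0.1935], [0, 0, 0.1935], [0, 0, 0.1935]], "jaw": 0.065}}

```text
time: 10.28
eef_pos: [0.6281, -0.1266, 0.0781]
ee_rot: [2.22, -2.217, -0.007]
force: [-0.7, 0.1, -0.5]
grip_width: 0.759
finger_force: 0.0
```

```bash
python3 d.py .6306 -.128 .039 0
python3 - <<'E'
from h import *
p=bot.read_camera("scene");u=proj(p,[.63,-.128,.05]).astype(int)
a=p["img"][u[1]-45:u[1]+45,u[0]-45:u[0]+45]
u=proj(p,[.45,.25,.03]).astype(int)
b=p["img"][u[1]-45:u[1]+45,u[0]-45:u[0]+45]
cv2.imwrite("pics/ba1.png",cv2.resize(np.hstack([a,b]),None,fx=4.4,fy=4.4,interpolation=cv2.INTER_CUBIC))
q=bot.read_camera("top")
ms=[(c,m) for c in(p,q) if (m:=mask(c,"bridge",(.45,.25),.012,True)) is not None]
print(len(ms),fit(ms,"bridge",(.45,.25),[-2.533+1.571],.012))
E
```

```text
delta [ 0.0014 -0.0027  0.0391] rz 0.001 q6~ 0.2
delta [ 0.0014 -0.0027  0.0391] rz 3.143 q6~ -2.94
p [ 0.6281 -0.1266  0.0781] tilt [-5.7e-03  2.0e-04 -1.0e+00] toolY -3.14 q6 -0.051 t 10.275 grip 64.8
2 (np.float64(0.4514924952628585), np.float64(0.2479001841442629), np.float64(-0.9487715718512044), np.float64(0.1427467802772609))
```

View pics/ba1.png

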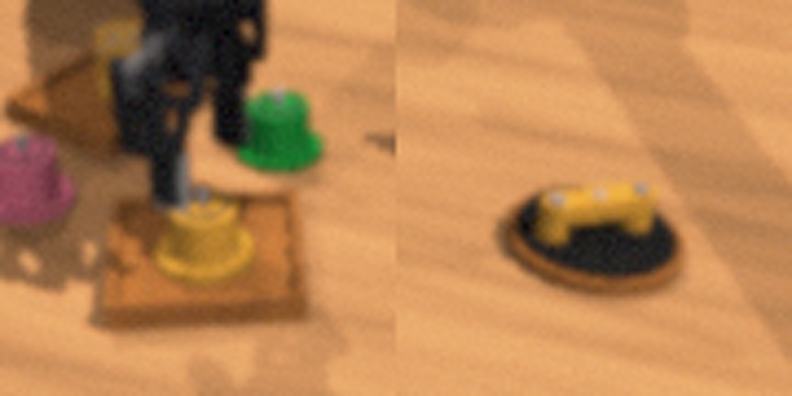

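Run:
```python
from h import *
p=bot.read_camera("scene");u=proj(p,[.63,-.128,.05]).astype(int)
f=lambda x,y,z: np.round(ray(p,[u[0]-45+(x+.5)/4.4-.5,u[1]-45+(y+.5)/4.4-.5],z),4)
print("arbor",f(203,190,.058),"wheel c",f(205,251,.018),"finger tip proj", (proj(p,[.665,-.1266,.061])-u+45)*4.4)
```

```text
arbor [ 0.6293 -0.1272  0.058 ] wheel c [ 0.6323 -0.1267  0.018 ] finger tip proj [171.93928261 216.21027587]
```

>>> {"name": "play_rows", "arguments": {"delta_pos": [[0, 0, 0.05], [0, 0, 0.0683], [0, 0, 0.0683], [0, 0, 0.0683]], "dr": [[0, 0, 0], [0, 0, 0], [0, 0, 0], [0, 0, 0]]}}

```text
time: 11.02
eef_pos: [0.6309, -0.128, 0.0404]
ee_rot: [-2.221, 2.22, -0.002]
force: [-0.3, -0.2, -0.5]
grip_width: 0.762
finger_force: 0.0
```

>>> {"name": "play_rows", "arguments": {"delta_pos": [[0, 0, 0], [0, 0, 0], [0, 0, 0], [0, 0, 0], [0, 0, 0], [0, 0, 0]], "dr": [[0, 0, 0], [0, 0, 0], [0, 0, 0], [0, 0, 0], [0, 0, 0], [0, 0, 0]], "jaw": 0.025, "force": 50}}

```text
time: 11.78
eef_pos: [0.6305, -0.1279, 0.0405]
ee_rot: [-2.221, 2.221, -0.002]
force: [-1.2, 0.4, 6.9]
grip_width: 0.449
finger_force: 51.1
```

Converted, -0.09 m / 0.6 = -0.15, -0.05 m / 0.6 = -0.0833.

>>> {"name": "play_rows", "arguments": {"delta_pos": [[0, 0, -0.0333], [0, 0, -0.0833], [0, 0, -0.15], [0, 0, -0.15]], "dr": [[0, 0, 0], [0, 0, 0], [0, 0, 0], [0, 0, 0]]}}

```text
time: 12.28
eef_pos: [0.632, -0.1279, 0.1321]
ee_rot: [-2.218, 2.218, -0.008]
force: [-0.1, -0.3, -3.3]
grip_width: 0.452
finger_force: 51.0
```

```bash
python3 d.py .6261 .0982 .13 0
python3 - <<'E'
from h import *
p=bot.read_camera("scene");u=proj(p,[.63,-.128,.1]).astype(int)
a=p["img"][u[1]-45:u[1]+45,u[0]-45:u[0]+45]
cv2.imwrite("pics/ba2.png",cv2.resize(a,None,fx=5,fy=5,interpolation=cv2.INTER_CUBIC))
E
```

```text
delta [-0.2261  0.0058  0.0021] rz 0.0 q6~ -0.16
delta [-0.2261  0.0058  0.0021] rz -3.141 q6~ 2.99
p [ 0.632  -0.1279  0.1321] tilt [ 0.0069  0.     -1.    ] toolY -3.141 q6 -0.051 t 12.275 grip 38.6
```

View pics/ba2.png

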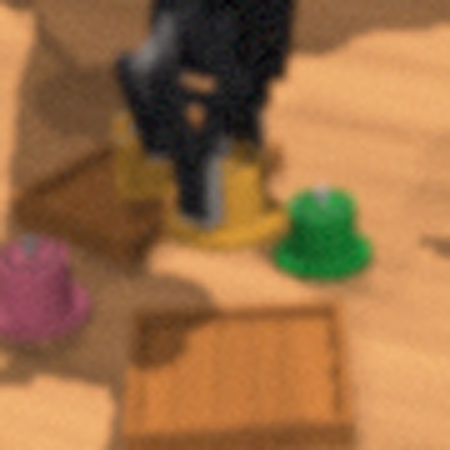

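Barrel held level. Now I carry it to the dish.

Converted, -0.226 m / 0.6 = -0.3767, -0.21 m / 0.6 = -0.35.

>>> {"name": "play_rows", "arguments": {"delta_pos": [[-0.0333, 0.0017, 0], [-0.1, 0.0033, 0], [-0.1667, 0.005, 0], [-0.2333, 0.0067, 0], [-0.3, 0.0083, 0], [-0.35, 0.0083, 0], [-0.3767, 0.0083, 0], [-0.3767, 0.0083, 0], [-0.3767, 0.0083, 0], [-0.3767, 0.0083, 0.05], [-0.3767, 0.0083, 0.1], [-0.3767, 0.0083, 0.1333], [-0.3767, 0.0083, 0.1417], [-0.3767, 0.0083, 0.1483], [-0.3767, 0.0083, 0.1492], [-0.3767, 0.0083, 0.1492]], "dr": [[0, 0, 0], [0, 0, 0], [0, 0, 0], [0, 0, 0], [0, 0, 0], [0, 0, 0], [0, 0, 0], [0, 0, 0], [0, 0, 0], [0, 0, 0], [0, 0, 0], [0, 0, 0], [0, 0, 0], [0, 0, 0], [0, 0, 0], [0, 0, 0]]}}

```text
time: 14.32
eef_pos: [0.6255, 0.0982, 0.0406]
ee_rot: [-2.22, 2.221, -0.001]
force: [0.1, -0.1, -2.8]
grip_width: 0.448
finger_force: 51.0
```

Converted, -0.1 m / 0.6 = -0.1667, -0.08 m / 0.6 = -0.1333.

>>> {"name": "play_rows", "arguments": {"delta_pos": [[0, 0, 0], [0, 0, 0], [0, 0, 0], [0, 0, -0.0333], [0, 0, -0.1333], [0, 0, -0.1667], [0, 0, -0.1667]], "dr": [[0, 0, 0], [0, 0, 0], [0, 0, 0], [0, 0, 0], [0, 0, 0], [0, 0, 0], [0, 0, 0]], "jaw": 0.065}}

```text
time: 15.2
eef_pos: [0.6262, 0.0986, 0.1422]
ee_rot: [-2.218, 2.218, -0.003]
force: [-0.2, -0.7, 0.1]
grip_width: 0.762
finger_force: 0.0
```

```bash
for a in .5487 2.1195 ; do python3 d.py .4631 -.2695 .14 $a;done
```

```text
delta [0.3681 0.1631 0.0008] rz -0.549 q6~ 1.08
delta [0.3681 0.1631 0.0008] rz 2.593 q6~ -2.07
p [0.6262 0.0986 0.1422] tilt [ 0.0047  0.0019 -1.    ] toolY -3.141 q6 -0.411 t 15.2 grip 65.1
delta [0.3681 0.1631 0.0008] rz -2.119 q6~ 2.65
delta [0.3681 0.1631 0.0008] rz 1.022 q6~ -0.5
p [0.6262 0.0986 0.1422] tilt [ 0.0047  0.0019 -1.    ] toolY -3.141 q6 -0.411 t 15.2 grip 65.1
```

Converted, 0.368 m / 0.6 = 0.6133, 0.163 m / 0.6 = 0.2717, 1.022 rad / 3.1416 = 0.3253.

>>> {"name": "play_rows", "arguments": {"delta_pos": [[0.6133, 0.2717, 0], [0.6133, 0.2717, 0], [0.6133, 0.2717, 0], [0.6133, 0.2717, 0], [0.6133, 0.2717, 0], [0.6133, 0.2717, 0], [0.6133, 0.2717, 0], [0.6133, 0.2717, 0], [0.6133, 0.2717, 0], [0.6133, 0.2717, 0], [0.6133, 0.2717, 0.05], [0.6133, 0.2717, 0.1], [0.6133, 0.2717, 0.1], [0.6133, 0.2717, 0.1]], "dr": [[0, 0, 0.3253], [0, 0, 0.3253], [0, 0, 0.3253], [0, 0, 0.3253], [0, 0, 0.3253], [0, 0, 0.3253], [0, 0, 0.3253], [0, 0, 0.3253], [0, 0, 0.3253], [0, 0, 0.3253], [0, 0, 0.3253], [0, 0, 0.3253], [0, 0, 0.3253], [0, 0, 0.3253]], "jaw": 0.068}}

```text
time: 16.95
eef_pos: [0.4631, -0.2696, 0.0807]
ee_rot: [-0.853, 3.022, -0.002]
force: [-0.6, -1.1, -0.2]
grip_width: 0.793
finger_force: 0.0
```

```bash
python3 d.py .462 -.270 .039 2.1195
python3 - <<'E'
from h import *
p=bot.read_camera("scene");q=bot.read_camera("top");u=proj(p,[.46,-.27,.05]).astype(int)
a=p["img"][u[1]-45:u[1]+45,u[0]-45:u[0]+45]
u=proj(q,[.46,-.27,.05]).astype(int)
b=q["img"][u[1]-45:u[1]+45,u[0]-45:u[0]+45]
cv2.imwrite("pics/mo1.png",cv2.resize(np.hstack([a,b]),None,fx=4.4,fy=4.4,interpolation=cv2.INTER_CUBIC))
for n,z in(("barrel",.012),("round_dish",0)):
  ms=[(c,m) for c in(p,q) if (m:=mask(c,n,(.626,.098),z,n!="barrel")) is not None]
  for l in (ms,ms[:1],ms[1:]):
    if l: print(n,len(l),np.round(fit(l,n,(.626,.098),[0],z),4))
E
```

```text
delta [0.0012 0.0004 0.0417] rz 0.002 q6~ -0.49
delta [0.0012 0.0004 0.0417] rz -3.14 q6~ 2.65
p [ 0.4631 -0.2696  0.0807] tilt [ 1.4e-03 -7.0e-04 -1.0e+00] toolY 2.121 q6 -0.797 t 16.95 grip 67.7
barrel 2 [0.6253 0.0989 0.155  0.1165]
barrel 1 [0.6235 0.0987 0.1676 0.1171]
barrel 1 [0.6262 0.0971 0.1066 0.1005]
round_dish 2 [0.627  0.0979 0.2113 0.0505]
round_dish 1 [0.6246 0.0982 0.063  0.0595]
round_dish 1 [ 0.627   0.0975 -0.0112  0.0258]
```

View pics/mo1.png

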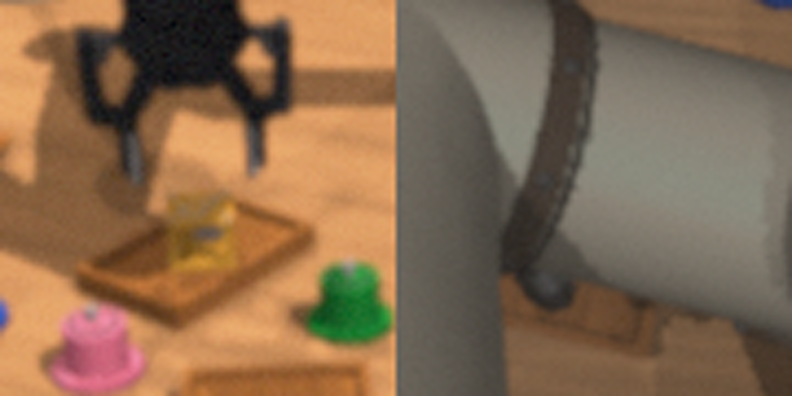

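The movement is at crop pixel (203,232), between the fingertips at (132,180) and (255,165). I descend and grip.

Converted, 0.041 m / 0.6 = 0.0683, 0.03 m / 0.6 = 0.05.

>>> {"name": "play_rows", "arguments": {"delta_pos": [[0, 0, 0.05], [0, 0, 0.0683], [0, 0, 0.0683], [0, 0, 0.0683]], "dr": [[0, 0, 0], [0, 0, 0], [0, 0, 0], [0, 0, 0]]}}

```text
time: 17.75
eef_pos: [0.4627, -0.2701, 0.0395]
ee_rot: [-0.851, 3.023, -0.001]
force: [-0.7, 0.2, 0.7]
grip_width: 0.794
finger_force: 0.0
```

>>> {"name": "play_rows", "arguments": {"delta_pos": [[0, 0, 0], [0, 0, 0], [0, 0, 0], [0, 0, 0], [0, 0, 0], [0, 0, 0]], "dr": [[0, 0, 0], [0, 0, 0], [0, 0, 0], [0, 0, 0], [0, 0, 0], [0, 0, 0]], "jaw": 0.03, "force": 50}}

```text
time: 18.5
eef_pos: [0.4626, -0.27, 0.0398]
ee_rot: [-0.852, 3.023, -0.001]
force: [-1.3, 1.5, 6.1]
grip_width: 0.5
finger_force: 50.1
```

Converted, -0.09 m / 0.6 = -0.15, -0.05 m / 0.6 = -0.0833.

>>> {"name": "play_rows", "arguments": {"delta_pos": [[0, 0, -0.0333], [0, 0, -0.0833], [0, 0, -0.15], [0, 0, -0.15], [0, 0, -0.15]], "dr": [[0, 0, 0], [0, 0, 0], [0, 0, 0], [0, 0, 0], [0, 0, 0]]}}

```text
time: 19.12
eef_pos: [0.4611, -0.2694, 0.1278]
ee_rot: [0.85, -3.023, -0.003]
force: [0.0, 0.3, -2.2]
grip_width: 0.499
finger_force: 51.2
```

```bash
python3 d.py .6263 -.1287 .13 2.0537
python3 - <<'E'
from h import *
p=bot.read_camera("scene");u=proj(p,[.463,-.27,.1]).astype(int)
a=p["img"][u[1]-45:u[1]+45,u[0]-45:u[0]+45]
print((proj(p,[.463,-.27,.122])-u+45)*5)
cv2.imwrite("pics/mo2.png",cv2.resize(a,None,fx=5,fy=5,interpolation=cv2.INTER_CUBIC))
E
```

```text
delta [-0.2144  0.034  -0.0023] rz 0.065 q6~ -0.88
delta [-0.2144  0.034  -0.0023] rz -3.076 q6~ 2.26
p [ 0.4611 -0.2694  0.1278] tilt [-0.0017  0.0012 -1.    ] toolY 2.119 q6 -0.797 t 19.125 grip 42.6
[225.04209728 193.58601845]
```

View pics/mo2.png

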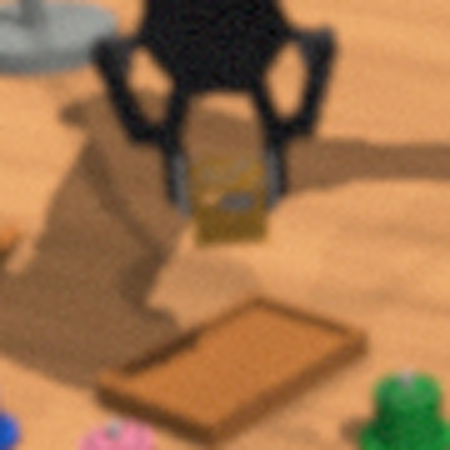

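Movement held upright. Now to the square tray.

Converted, -0.213 m / 0.6 = -0.355, 0.035 m / 0.6 = 0.0583, 0.065 rad / 3.1416 = 0.0207.

>>> {"name": "play_rows", "arguments": {"delta_pos": [[-0.0333, 0.005, 0], [-0.1, 0.0167, 0], [-0.1667, 0.0267, 0], [-0.2333, 0.0383, 0], [-0.3, 0.05, 0], [-0.3417, 0.0567, 0], [-0.355, 0.0583, 0], [-0.355, 0.0583, 0], [-0.355, 0.0583, 0], [-0.355, 0.0583, 0.05], [-0.355, 0.0583, 0.1], [-0.355, 0.0583, 0.1333], [-0.355, 0.0583, 0.1417], [-0.355, 0.0583, 0.1483], [-0.355, 0.0583, 0.1492], [-0.355, 0.0583, 0.1492]], "dr": [[0, 0, 0.0032], [0, 0, 0.0064], [0, 0, 0.0095], [0, 0, 0.0127], [0, 0, 0.0159], [0, 0, 0.0191], [0, 0, 0.0207], [0, 0, 0.0207], [0, 0, 0.0207], [0, 0, 0.0207], [0, 0, 0.0207], [0, 0, 0.0207], [0, 0, 0.0207], [0, 0, 0.0207], [0, 0, 0.0207], [0, 0, 0.0207]]}}

```text
time: 21.18
eef_pos: [0.626, -0.129, 0.0402]
ee_rot: [-0.752, 3.049, -0.001]
force: [-0.6, -0.2, -1.7]
grip_width: 0.498
finger_force: 51.2
```

>>> {"name": "play_rows", "arguments": {"delta_pos": [[0, 0, 0], [0, 0, 0], [0, 0, 0], [0, 0, -0.0333], [0, 0, -0.1333], [0, 0, -0.1667], [0, 0, -0.1667]], "dr": [[0, 0, 0], [0, 0, 0], [0, 0, 0], [0, 0, 0], [0, 0, 0], [0, 0, 0], [0, 0, 0]], "jaw": 0.06}}

```text
time: 22.05
eef_pos: [0.6267, -0.1289, 0.1417]
ee_rot: [-0.752, 3.045, -0.002]
force: [0.1, -0.1, -0.8]
grip_width: 0.702
finger_force: 0.0
```

```bash
python3 d.py .4498 .2493 .14 .6086
```

```text
delta [-0.0194  0.4171  0.0008] rz -1.695 q6~ 0.1
p [ 0.6267 -0.1289  0.1417] tilt [ 5.e-03  1.e-04 -1.e+00] toolY 2.055 q6 -1.137 t 22.05 grip 60.0
```

Converted, 0.417 m / 0.6 = 0.695, 0.06 m / 0.6 = 0.1, -1.695 rad / 3.1416 = -0.5395.

>>> {"name": "play_rows", "arguments": {"delta_pos": [[-0.0317, 0.695, 0], [-0.0317, 0.695, 0], [-0.0317, 0.695, 0], [-0.0317, 0.695, 0], [-0.0317, 0.695, 0], [-0.0317, 0.695, 0], [-0.0317, 0.695, 0], [-0.0317, 0.695, 0], [-0.0317, 0.695, 0], [-0.0317, 0.695, 0], [-0.0317, 0.695, 0], [-0.0317, 0.695, 0], [-0.0317, 0.695, 0.05], [-0.0317, 0.695, 0.1], [-0.0317, 0.695, 0.1], [-0.0317, 0.695, 0.1]], "dr": [[0, 0, -0.5395], [0, 0, -0.5395], [0, 0, -0.5395], [0, 0, -0.5395], [0, 0, -0.5395], [0, 0, -0.5395], [0, 0, -0.5395], [0, 0, -0.5395], [0, 0, -0.5395], [0, 0, -0.5395], [0, 0, -0.5395], [0, 0, -0.5395], [0, 0, -0.5395], [0, 0, -0.5395], [0, 0, -0.5395], [0, 0, -0.5395]], "jaw": 0.045}}

```text
time: 24.05
eef_pos: [0.4491, 0.2495, 0.0802]
ee_rot: [-2.783, 1.454, -0.001]
force: [-0.4, 0.6, -0.2]
grip_width: 0.527
finger_force: 0.0
```

```bash
python3 d.py .4498 .2493 .0405 .6086
python3 - <<'E'
from h import *
p=bot.read_camera("scene");q=bot.read_camera("top")
for n,z,A in(("movement",.012,[.48]),("square_tray",0,[.48]),):
  ms=[(c,m) for c in(p,q) if (m:=mask(c,n,(.626,-.129),z,True)) is not None]
  for l in (ms,ms[:1],ms[1:]):
    if l: print(n,len(l),np.round(fit(l,n,(.626,-.129),A,z),4))
E
```

```text
delta [ 0.0006 -0.0004  0.0397] rz -0.001 q6~ 0.1
p [0.4491 0.2495 0.0802] tilt [ 1.3e-03  8.0e-04 -1.0e+00] toolY -2.534 q6 -0.216 t 24.05 grip 45.0
movement 2 [ 0.6274 -0.1285  0.4868  0.0828]
movement 1 [ 0.6236 -0.1311  0.5125  0.0831]
movement 1 [ 0.6274 -0.1282  0.4782  0.0602]
square_tray 2 [ 0.6263 -0.1285  0.4848  0.0394]
square_tray 1 [ 0.6233 -0.1306  0.4869  0.0382]
square_tray 1 [ 0.6264 -0.1281  0.4885  0.027 ]
```

Converted, 0.04 m / 0.6 = 0.0667, 0.03 m / 0.6 = 0.05.

>>> {"name": "play_rows", "arguments": {"delta_pos": [[0, 0, 0.05], [0, 0, 0.0667], [0, 0, 0.0667], [0, 0, 0.0667]], "dr": [[0, 0, 0], [0, 0, 0], [0, 0, 0], [0, 0, 0]]}}

```text
time: 24.85
eef_pos: [0.4489, 0.2495, 0.04]
ee_rot: [-2.784, 1.454, -0.001]
force: [0.5, -0.5, 0.6]
grip_width: 0.525
finger_force: 0.0
```

>>> {"name": "play_rows", "arguments": {"delta_pos": [[0, 0, 0], [0, 0, 0], [0, 0, 0], [0, 0, 0], [0, 0, 0], [0, 0, 0]], "dr": [[0, 0, 0], [0, 0, 0], [0, 0, 0], [0, 0, 0], [0, 0, 0], [0, 0, 0]], "jaw": 0.005, "force": 40}}

```text
time: 25.6
eef_pos: [0.4488, 0.2495, 0.0401]
ee_rot: [-2.784, 1.453, -0.001]
force: [-1.4, 0.6, 5.9]
grip_width: 0.199
finger_force: 40.2
```

Converted, -0.1 m / 0.6 = -0.1667, -0.05 m / 0.6 = -0.0833.

>>> {"name": "play_rows", "arguments": {"delta_pos": [[0, 0, -0.0333], [0, 0, -0.0833], [0, 0, -0.1667], [0, 0, -0.1667], [0, 0, -0.1667]], "dr": [[0, 0, 0], [0, 0, 0], [0, 0, 0], [0, 0, 0], [0, 0, 0]]}}

```text
time: 26.22
eef_pos: [0.4476, 0.2485, 0.1386]
ee_rot: [2.783, -1.455, -0.002]
force: [-0.4, -0.4, -1.7]
grip_width: 0.195
finger_force: 39.4
```

```bash
python3 d.py .4615 -.2735 .14 1.3585
```

```text
delta [ 0.4366  0.2865 -0.0012] rz -0.751 q6~ 1.89
delta [ 0.4366  0.2865 -0.0012] rz 2.39 q6~ -1.25
p [0.4476 0.2485 0.1386] tilt [-1.4e-03 -5.0e-04 -1.0e+00] toolY -2.534 q6 -0.216 t 26.225 grip 16.7
```

Converted, 0.4365 m / 0.6 = 0.7275, 0.288 m / 0.6 = 0.48, -0.751 rad / 3.1416 = -0.2391.

>>> {"name": "play_rows", "arguments": {"delta_pos": [[0.0283, 0.0183, 0], [0.0833, 0.055, 0], [0.15, 0.0983, 0], [0.2167, 0.1433, 0], [0.2833, 0.1867, 0], [0.35, 0.2317, 0], [0.4167, 0.275, 0], [0.4833, 0.3183, 0], [0.55, 0.3633, 0], [0.6167, 0.4067, 0], [0.675, 0.445, 0], [0.7133, 0.47, 0], [0.7275, 0.48, 0], [0.7275, 0.48, 0], [0.7275, 0.48, 0], [0.7275, 0.48, 0]], "dr": [[0, 0, -0.0095], [0, 0, -0.0318], [0, 0, -0.0541], [0, 0, -0.0764], [0, 0, -0.0987], [0, 0, -0.121], [0, 0, -0.1432], [0, 0, -0.1655], [0, 0, -0.1878], [0, 0, -0.2101], [0, 0, -0.2292], [0, 0, -0.2391], [0, 0, -0.2391], [0, 0, -0.2391], [0, 0, -0.2391], [0, 0, -0.2391]]}}

```text
time: 28.22
eef_pos: [0.4614, -0.2728, 0.1393]
ee_rot: [-3.124, 0.33, 0.0]
force: [-0.1, -0.3, -2.3]
grip_width: 0.196
finger_force: 39.4
```

```bash
python3 d.py .4615 -.2735 .0405 1.3585;  python3 - <<'E'
from h import *
p=bot.read_camera("scene");q=bot.read_camera("top");u=proj(p,[.463,-.27,.08]).astype(int)
a=p["img"][u[1]-55:u[1]+45,u[0]-50:u[0]+50]
cv2.imwrite("pics/br3.png",cv2.resize(a,None,fx=5,fy=5,interpolation=cv2.INTER_CUBIC))
for c in(p,q):
  for n,z in(("bridge",.111),("oblong_tray",0)):
    m=mask(c,n,(.4625,-.2735),z,True)
    if m is not None: print(n,np.round(fit([(c,m)],n,(.4625,-.2735),[-.212],z),4))
E
```

```text
delta [0.0003 0.0007 0.0988] rz 0.002 q6~ 1.89
delta [0.0003 0.0007 0.0988] rz 3.143 q6~ -1.25
p [ 0.4614 -0.2728  0.1393] tilt [-1.e-04  2.e-04 -1.e+00] toolY -1.781 q6 1.592 t 28.225 grip 16.8
bridge [ 0.4567 -0.2762 -0.1595  0.1818]
oblong_tray [ 0.4607 -0.2744 -0.2066  0.0518]
```

View pics/br3.png

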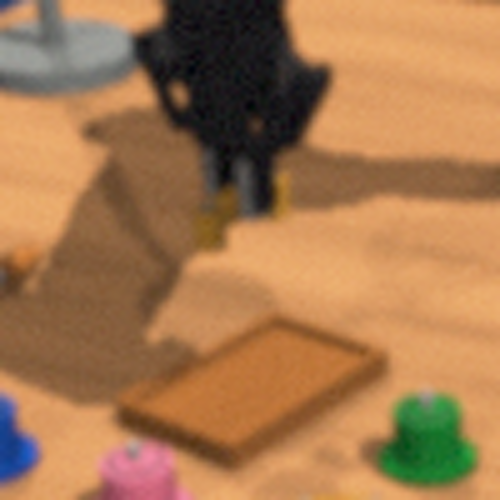

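The bridge hangs level above the oblong tray and lines up with its long axis. I lower it.

Converted, 0.0985 m / 0.6 = 0.1642, 0.096 m / 0.6 = 0.16.

>>> {"name": "play_rows", "arguments": {"delta_pos": [[0, 0, 0.05], [0, 0, 0.1], [0, 0, 0.1333], [0, 0, 0.15], [0, 0, 0.16], [0, 0, 0.1642], [0, 0, 0.1642], [0, 0, 0.1642]], "dr": [[0, 0, 0], [0, 0, 0], [0, 0, 0], [0, 0, 0], [0, 0, 0], [0, 0, 0], [0, 0, 0], [0, 0, 0]]}}

```text
time: 29.52
eef_pos: [0.4617, -0.2738, 0.0414]
ee_rot: [3.124, -0.332, 0.002]
force: [0.5, 0.2, -1.7]
grip_width: 0.197
finger_force: 39.4
```

Converted, -0.3 m / 0.6 = -0.5, -0.15 m / 0.6 = -0.25.

>>> {"name": "play_rows", "arguments": {"delta_pos": [[0, 0, 0], [0, 0, 0], [0, 0, 0], [0, 0, -0.0333], [0, 0, -0.1333], [0, 0, -0.2], [-0.5, 0, -0.25], [-0.5, 0, -0.25], [-0.5, 0, -0.25], [-0.5, 0, -0.25], [-0.5, 0, -0.25], [-0.5, 0, -0.25]], "dr": [[0, 0, 0], [0, 0, 0], [0, 0, 0], [0, 0, 0], [0, 0, 0], [0, 0, 0], [0, 0, 0], [0, 0, 0], [0, 0, 0], [0, 0, 0], [0, 0, 0], [0, 0, 0]], "jaw": 0.045}}

```text
time: 31.02
eef_pos: [0.1651, -0.2098, 0.1908]
ee_rot: [-3.124, 0.334, -0.004]
force: [0.5, 0.4, -0.1]
grip_width: 0.528
finger_force: 0.0
```

```bash
python3 d.py .45 0 .2 1.3585|tail -1;  python3 - <<'E'
from h import *
p=bot.read_camera("scene");q=bot.read_camera("top")
for c in(p,q):
  for n,z in(("bridge",.012),("oblong_tray",0)):
    m=mask(c,n,(.4625,-.2735),z,True)
    if m is not None: print(n,np.round(fit([(c,m)],n,(.4625,-.2735),[-.212],z),4))
a=p["img"][120:280,100:400]; b=q["img"][110:270,150:450]
cv2.imwrite("pics/end.png",cv2.resize(np.vstack([a,b]),None,fx=1.85,fy=1.85,interpolation=cv2.INTER_CUBIC))
E
```

```text
p [ 0.1651 -0.2098  0.1908] tilt [ 2.8e-03 -1.0e-04 -1.0e+00] toolY -1.784 q6 1.622 t 31.025 grip 45.1
bridge [ 0.4591 -0.2766 -0.0646  0.2048]
oblong_tray [ 0.4592 -0.2737 -0.2466  0.0733]
bridge [ 0.4646 -0.2756 -0.2242  0.0751]
oblong_tray [ 0.4642 -0.2732 -0.2051  0.0297]
```

View pics/end.png

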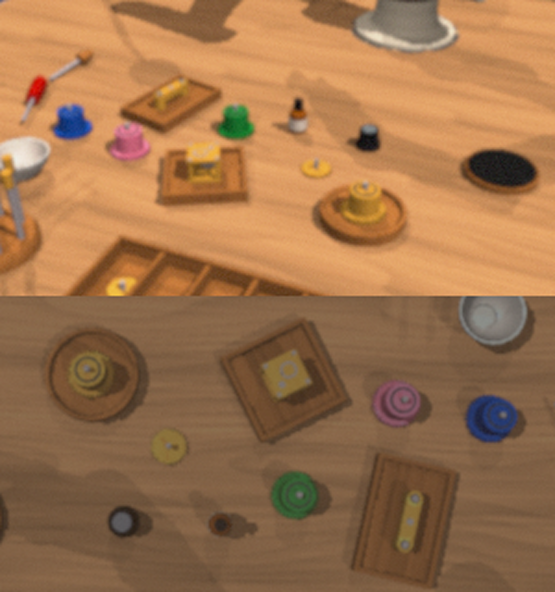

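All three parts stand centred in their own trays: barrel at (90,372), movement at (287,373) and bridge lengthwise at (410,522). The loupe and oil bottle are where they were.

```bash
python3 -c "
from cell import bot
print(bot.close_job())"
```

```text
the job is handed in; nothing more can be done
None
```

The swap is done and handed in after about 31 of the 109 s: barrel in the round dish, movement in the square tray and bridge lengthwise in the oblong tray, each within about 3 mm of centre by the cameras, with the loupe, oil bottle and look-alikes not touched.

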